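# Set the kiln programme selector and start

### The job

Push the white tab of the black rotary selector round with a fingertip until it points at the yellow label, then press the green start button all the way down with a fingertip and let it go. Only push the tab, never pinch it between the fingers; do not press the green button before the selector is set, leave the red button alone, and leave the things standing around where they are.

Things in the scene. Friction and masses are not known exactly. Their poses are not given: they have to be found in the camera images.
- console: blue controller box fixed to the table, 220 (x) x 320 (y) x 60 mm high, origin at the centre of its underside; its x axis points away from the robot, y to the left, z up.
- selector (a joint): angle of the rotary selector in rad, turning about the vertical, positive anticlockwise seen from above; at 0 the tab points along the console's +x (a white tick on the console), range -1.95 to 1.95. It has no clicks: it turns stiffly (about 0.2 N m, some 4 N at the tab) and stays where it is left.
- selector_axis (a point): point on the selector's axis at the level of the console's top (60 mm above the table). The black disc round it has 42 mm radius, its top 18 mm above this point (hub 22 mm).
- tab_top (a point): middle of the top of the white tab, 55 mm out from the axis and 40 mm above the console's top. The tab is an upright block 14 mm thick that runs from 38 to 70 mm out from the axis and from 4 to 40 mm above the console's top, with a black line along its top as pointer; its two flat side faces are free to be pushed.
- pointer (a point): point on the tab's pointing line, 88 mm from the axis, at the level of the console's top: it lies over the centre of the label that the tab points at.
- mark_yellow: flat round yellow label, 26 mm diameter, on the console's top (about 61 mm up), its origin at its centre, 88 mm from the selector's axis. The four labels lie 45 and 90 degrees to the left and to the right of the selector's zero direction; which colour lies where changes.
- mark_red: flat round red label, 26 mm diameter, on the console's top (about 61 mm up), its origin at its centre, 88 mm from the selector's axis. The four labels lie 45 and 90 degrees to the left and to the right of the selector's zero direction; which colour lies where changes.
- mark_green: flat round green label, 26 mm diameter, on the console's top (about 61 mm up), its origin at its centre, 88 mm from the selector's axis. The four labels lie 45 and 90 degrees to the left and to the right of the selector's zero direction; which colour lies where changes.
- mark_blue: flat round blue label, 26 mm diameter, on the console's top (about 61 mm up), its origin at its centre, 88 mm from the selector's axis. The four labels lie 45 and 90 degrees to the left and to the right of the selector's zero direction; which colour lies where changes.
- start_button (a joint): travel of the green start button in m: 0 up, 0.006 fully down; it springs back and takes about 4 N to press down.
- start_button_top (a point): centre of the top of the green button (28 mm diameter, pressed straight down), on the console's top to the right of the selector.
- stop_button (a joint): travel of the red button in m: 0 up, 0.006 fully down; same spring.
- stop_button_top (a point): centre of the top of the red button (28 mm diameter), 70 mm nearer the robot than the green one.
- kiln_prop: bystander: white ceramic cylinder, 32 mm diameter, 45 mm tall, standing loose on the console's top just beyond the green button (about 65 mm from it). Origin at its underside.
- cup: bystander: white handled cup, 72 mm wide, 62 mm tall, loose, on the left. Origin at its underside.
- ink_jar: bystander: closed ink jar, 66 mm diameter, 85 mm tall, loose, on the right. Origin at its underside.
- wood_block: bystander: light wooden offcut 60 x 45 x 40 mm, loose, on the right. Origin at its underside.
- ink_knife: bystander: flat ink spatula lying loose, on the left. Origin at its underside.

How it is judged (in metres and radians):
On the way, in this order (a step that is already met when the one before it is completed fails the run):
1. a finger pushes the selector's tab ((contact force between the fingers and selector_c3 above 0.3 N or contact force between the fingers and selector_c4 above 0.3 N) and not (horizontal distance between pointer and mark_yellow below 0.013 m)), for 0.02 s.
2. the tab points at the yellow label and the selector has come to rest (horizontal distance between pointer and mark_yellow below 0.013 m and velocity of joint selector between -0.05 and 0.05 rad/s), for 0.2 s.
3. the green button is pressed down with the fingers (value of joint start_button above 0.0042 m and contact force between the fingers and anything else above 0.5 N), for 0.04 s.
At the end, for the whole second after the job is handed in: The selector's pointing line passes over the yellow label (within 13 mm of its centre, at 88 mm from the axis) and it is at rest; both buttons are up again (less than 1.5 mm of travel); no bystander has moved more than 20 mm (all of step 2 and value of joint each of start_button, stop_button below 0.0015 m and not (distance of any of kiln_prop, cup, ink_jar, wood_block, ink_knife from where it was at the start of the episode above 0.02 m)); the robot touches nothing.
It fails at once if the green button is pressed while the tab does not point at the yellow label (value of joint start_button above 0.003 m and not (horizontal distance between pointer and mark_yellow below 0.013 m)).
It fails at once if the red button is pressed (value of joint stop_button above 0.002 m).
It fails at once if the tab is pinched: the fingers press both of its sides at once (contact force between the fingers and selector_c3 above 1 N and contact force between the fingers and selector_c4 above 1 N).
It fails at once if a bystander is carried or shoved more than 20 mm from its place (distance of any of kiln_prop, cup, ink_jar, wood_block, ink_knife from where it was at the start of the episode above 0.02 m).
It also fails if it takes over 45 s, if anything falls off the work surface, if the arm or the gripper's body presses on something with over 40 N, if the wrist force passes 120 N, or if a joint passes its speed limit or range.

### The arm

A 6-joint arm with a two-finger parallel gripper is mounted at the origin on the work surface. World frame = base frame: x ahead of the robot, y to its left, z up, the work surface at z = 0. Lengths are in mm, angles in rad, forces in N, time in s.
With the tool pointing down it reaches from about 325 to 850 mm from the base axis. Payload 4.4 kg.
Tool frame: the origin (TCP) lies midway between the tips of the shut fingers; the grasp point (between the pads) lies 19 mm behind it; y points along the fingers, z is the direction in which the jaws open and shut, and the axes are right-handed (so a half turn about y gives the same grasp; the last joint's range is limited). The gripper opens to 94 mm and grips with 3 to 60 N. Pads are 16 mm wide; open, the fingers measure 119 mm over their backs; the gripper's body (75 mm by 177 mm) begins 78 mm behind the grasp point.
Start: joints at [0.99, 0.207, 1.542, -0, 1.393, -0.15], TCP at [240.128, 522.461, 205.447] pointing down, gripper open.
Joint ranges: [-2.73, 2.73], [-0.86, 2.22], [0.23, 2.46], [-1.11, 4.25], [0.08, 2.63], [-2.82, 2.82]. Speed limits (rad/s): [2.79, 2.79, 3.14, 3.14, 3.14, 3.14].

### API

Orientations are given as a unit quaternion [x, y, z, w].
In Python, from workcell import get_obs, snapshot, workorder gives the robot as it stands.
- The arm moves only by the tool arm_command, never from a script. Its argument "rows" is a list of rows, each a list of 5 numbers: the shift along the tool's x, y, z each as a share of 0.8 m, from -1 to 1, then the turn about the tool's y as a share of 0.1 rad, from -1 to 1, then the opening, from 0 (shut) to 1 (fully open). A call has exactly 8 rows; each row shifts and turns the commanded pose from where the row before left it, along the tool's axes as they then stand; what a row does not reach is not made up. A row lasts 1/12 s, in which the tool goes at most 41.7 mm and 7.16 degrees, less where a joint would pass 70% of its speed; a pose out of reach is approached as far as the arm can. A call with a number of a shift or a turn outside -1 to 1 is refused whole. A call with a gripper value outside its range is refused whole. The fingers move at their own pace and stop on an object; "force" is the grip in N (left out, the last holds). Time passes only in rows, so rows that do not move let the fingers close, or fill a call up. It gives the time, the measured TCP pose, the force and the opening at its end, in the units of the state.
- get_obs(): the state, without advancing time (a new reading comes with each control period).
- snapshot(name): name is "side" or "top" or "wrist"; returns a dict with "image" (480x640x3 uint8, red, green, blue), "depth" (480x640 float32, mm along the optical axis (not along the pixel's ray), 0 where there is no reading), "fx", "fy", "cx", "cy" (pixels), "view" (4x4, takes a point from world to camera coordinates). Camera axes: x right, y up, looking along -z (the intrinsics and any distortion apply to the point x, -y, -z); pixel columns grow to the right and rows downward; lengths in mm; the calibration is good to about 2 mm. The wrist camera is an equidistant fisheye: a pixel r from the principal point sees the ray r / f radians off the axis. A picture is of the moment at which its call begins.
- workorder.finish_job(): hands the job in, once; it reports no verdict.
The state is a dict: "time_s": time; "q": joint angles; "joint_vel": joint speeds; "joint_efforts": joint torques, N m; "tcp_pos": TCP position; "eef_rot": TCP orientation; "wrist_force": force on the tool from outside, world axes, zero at the start; "ft_torque": the same for the moment, N m; "finger_gap": finger opening in mm.
Only numpy, scipy, OpenCV 4.12 (cv2) and the standard library are available. Lean on these libraries where they do the work, as an engineer would, in place of code of your own. Each camera call takes 0.05 s, during which the arm holds its last target.

## Working session

There is one attempt and no reset: what is moved stays moved. The work goes in short steps, Python scripts to look and compute and a tool call to move; the robot and the scene stay as the last step left them, time stands still between calls to the robot, and variables do not carry over. Pictures are saved under pics/ and viewed, and the job is handed in when it is done.

Besides the shell and the picture viewer there is one more tool, called after ">>>" in YAML: its name, and indented under it one key for each argument. arm_command: Moves the arm, as the interface text tells. Shift numbers are shares of 0.8 m and turn numbers shares of 0.1 rad, none past 1 either way. Its arguments: {"type":"object","properties":{"rows":{"type":"array","items":{"type":"array","items":{"type":"number","minimum":-1,"maximum":1}}},"force":{"type":"number"}},"required":["rows"]}

```bash
mkdir -p pics; ls
python3 - <<'E'
from workcell import get_obs,snapshot
import cv2,pickle
o=get_obs();print(o)
for n in("top","side","wrist"):
    s=snapshot(n);cv2.imwrite(f"pics/{n}0.png",s["image"][:,:,::-1]);pickle.dump(s,open(f"{n}0.pkl","wb"))
    print(n,s["fx"],s["fy"],s["cx"],s["cy"],s["view"].round(3).tolist())
E
```

```text
pics
{'time_s': 0.0, 'q': array([ 9.89501352e-01,  2.07406155e-01,  1.54292524e+00, -9.36691337e-06,
        1.39347401e+00, -1.50515709e-01]), 'joint_vel': array([-0.00071373,  0.00056901, -0.00012388,  0.00104998,  0.0003683 ,
        0.00167033]), 'joint_efforts': array([ 6.91311707e-04, -3.70870650e+01, -2.81421143e+01,  6.97973161e-02,
        3.61768808e-02, -1.65257707e-04]), 'tcp_pos': array([239.69110464, 521.7915694 , 204.31227986]), 'eef_rot': array([ 0.6914992 , -0.15140477,  0.15085104, -0.6900358 ]), 'wrist_force': array([-0.65763441,  0.54507971, -0.03012207]), 'ft_torque': array([0.03789087, 0.00393289, 0.02942817]), 'finger_gap': 93.71965759205803}
top 576.6027637464191 576.6027637464191 320.96791710128446 242.0933534926738 [[0.028, -1.0, -0.004, -9.132], [0.984, 0.027, 0.176, -574.441], [-0.176, -0.009, 0.984, -1097.012], [0.0, 0.0, 0.0, 1.0]]
side 619.6409782238517 619.6409782238517 322.51969110291805 246.1649849285965 [[0.989, -0.149, 0.022, -540.447], [0.094, 0.726, 0.681, -115.747], [-0.117, -0.671, 0.732, -1490.105], [0.0, 0.0, 0.0, 1.0]]
wrist 371.64829954431775 371.64829954431775 317.37267704059457 237.25186047801634 [[0.418, 0.908, -0.001, -574.293], [-0.873, 0.402, -0.276, 29.438], [-0.25, 0.117, 0.961, -391.28], [0.0, 0.0, 0.0, 1.0]]
```

View pics/top0.png

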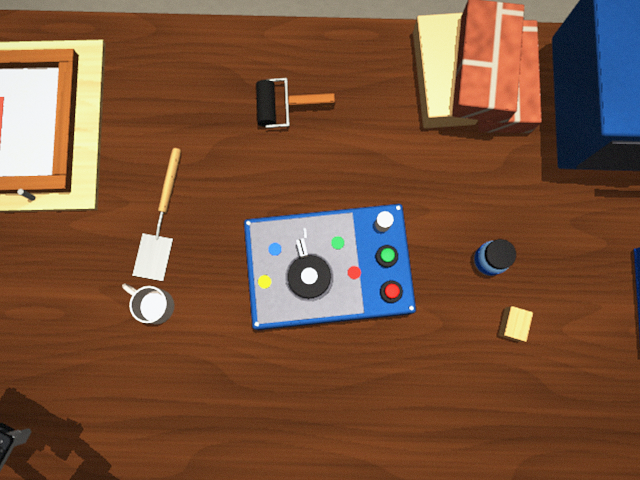

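View pics/side0.png

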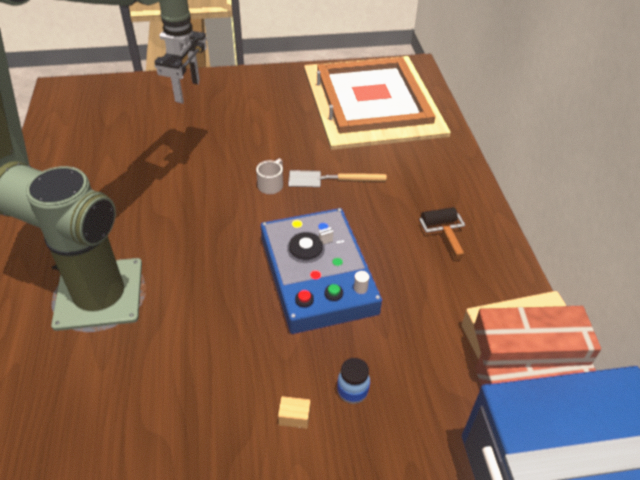

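The top view shows the console with yellow at (264,282), 90° left of the tick at (305,233). The tab is at about (301,247), the green button at (388,255), red at (392,291) and the prop at (385,220).

```bash
cat > h.py <<'E'
import numpy as np,pickle
def ray(s,u,v,z):
    d=np.array([(u-s["cx"])/s["fx"],-(v-s["cy"])/s["fy"],-1.0])
    V=np.array(s["view"]);R=V[:3,:3];t=V[:3,3];c=-R.T@t;w=R.T@d
    return c+w*(z-c[2])/w[2]
E
python3 - <<'E'
import cv2,pickle
s=pickle.load(open("top0.pkl","rb"));im=s["image"][195:335,235:425,::-1]
cv2.imwrite("pics/topc.png",cv2.resize(im,None,fx=4.2,fy=4.2,interpolation=cv2.INTER_CUBIC))
from h import *
import numpy as np
# colour blob centroids
hsv=cv2.cvtColor(s["image"],cv2.COLOR_RGB2HSV)
def blobs(name,lo,hi):
    m=cv2.inRange(hsv,lo,hi);m[:195]=0;m[335:]=0;m[:,:240]=0;m[:,420:]=0
    n,l,st,c=cv2.connectedComponentsWithStats(m)
    for i in range(1,n):
        if 40<st[i,4]<800: print(name,c[i].round(1),st[i],[ray(s,*c[i],z).round(1)[:2].tolist() for z in (61,75)])
blobs("y",(22,150,120),(35,255,255));blobs("g",(45,120,80),(75,255,255));blobs("r",(0,170,120),(6,255,255));blobs("b",(98,140,180),(112,255,255));blobs("w",(0,0,215),(180,40,255))
E
```

```text
y [264.2 281.2] [258 275  13  13 127] [[492.3, 115.2], [490.8, 113.8]]
g [337.4 242.4] [332 237  12  12 120] [[573.0, -25.6], [570.5, -25.3]]
g [387.3 254.5] [380 248  15  14 168] [[551.5, -124.3], [549.3, -122.8]]
r [353.6 272.2] [348 267  12  12 112] [[514.7, -58.7], [513.0, -58.0]]
r [391.8 290.5] [385 284  15  14 172] [[480.9, -133.5], [479.6, -131.9]]
b [250.9 272.8] [246 225  11  98 337] [[508.0, 141.9], [506.3, 140.1]]
b [274.5 248.6] [269 243  12  12 119] [[557.1, 97.9], [554.8, 96.7]]
w [384.6 218.9] [377 211  17  17 201] [[622.8, -118.4], [619.7, -116.9]]
w [302.3 243.5] [296 228  12  28 148] [[568.8, 43.5], [566.3, 42.9]]
w [308.8 275.5] [301 268  17  16 204] [[505.9, 28.6], [504.2, 28.2]]
```

View pics/topc.png

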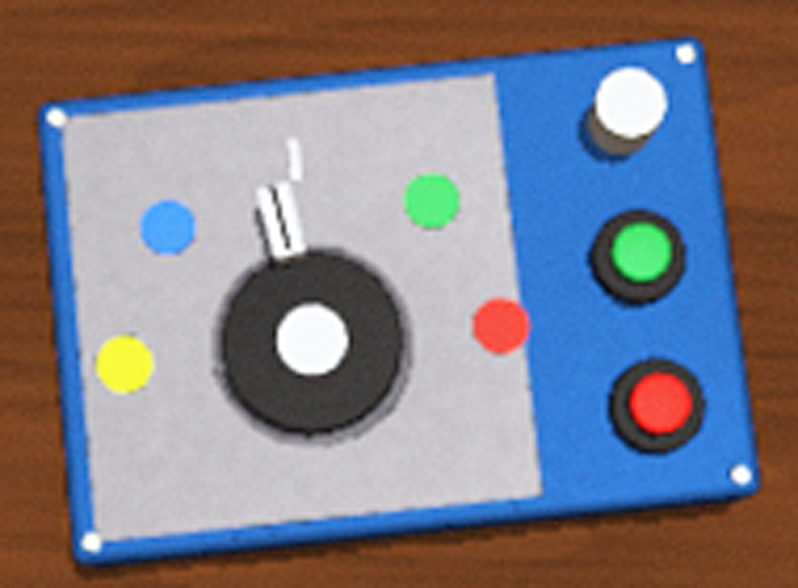

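Run:
```python
from h import *
from scipy.spatial.transform import Rotation as R
from workcell import get_obs
o=get_obs();M=R.from_quat(o["eef_rot"]).as_matrix();print("tool axes cols\n",M.round(3))
s=pickle.load(open("top0.pkl","rb"))
ax=np.array([503.5,28.2])
for p in((275,190),(290,252)):
    w=ray(s,235+p[0]/4.2,195+p[1]/4.2,100)[:2];d=w-ax;print(w,np.hypot(*d),np.degrees(np.arctan2(d[1],d[0])))
d=s["depth"]
for u,v in((388,254),(392,290),(309,275),(302,247),(385,219),(298,275),(355,300),(337,242)):
    z=d[v,u];c=np.array([(u-s["cx"])/s["fx"]*z,-(v-s["cy"])/s["fy"]*z,-z]);V=s["view"];print(u,v,(V[:3,:3].T@(c-V[:3,3])).round(1))
```

```text
tool axes cols
 [[ 0.909 -0.001  0.418]
 [-0.418 -0.001  0.909]
 [-0.    -1.    -0.002]]
[568.22853702  45.51136672] 67.00348440360327 14.973079279582388
[539.97004073  37.75943106] 37.702076775225876 14.68779199418798
388 254 [ 549.1 -123.3   82.4]
392 290 [ 480.  -131.6   81. ]
309 275 [504.6  27.8  79. ]
302 247 [555.5  42.2  98.8]
385 219 [ 613.3 -114.7  103.2]
298 275 [504.1  48.9  78.7]
355 300 [460.6 -62.4  60.5]
337 242 [573.7 -24.9  61.3]
```

>>> arm_command:
  rows:
    - [0.03,0,-0.02,0,0]
    - [0.04,0,-0.025,0,0]
    - [0.04,0,-0.025,0,0]
    - [0.04,0,-0.025,0,0]
    - [0.04,0,-0.025,0,0]
    - [0.04,0,-0.025,0,0]
    - [0.04,0,-0.025,0,0]
    - [0.04,0,-0.025,0,0]
  force: 20

```text
time_s: 0.82
tcp_pos: [400.7, 275.4, 205.3]
eef_rot: [0.691, -0.151, 0.151, -0.691]
wrist_force: [-0.3, 0.2, 0.0]
finger_gap: 44.2
```

>>> arm_command:
  rows:
    - [0.04,0,-0.025,0,0]
    - [0.04,0,-0.025,0,0]
    - [0.04,0,-0.025,0,0]
    - [0.04,0,-0.025,0,0]
    - [0.04,0,-0.025,0,0]
    - [0.04,0,-0.025,0,0]
    - [0.04,0,-0.025,0,0]
    - [0.04,0,-0.028,0,0]

```text
time_s: 1.48
tcp_pos: [565.7, 21.1, 205.1]
eef_rot: [-0.691, 0.151, -0.151, 0.691]
wrist_force: [0.0, 0.2, 0.6]
finger_gap: 0.4
```

>>> arm_command:
  rows:
    - [0,0,0,1,0]
    - [0,0,0,1,0]
    - [0,0,0,1,0]
    - [0,0,0,1,0]
    - [0,0,0,1,0]
    - [0,0,0,1,0]
    - [0,0,0,1,0]
    - [0,0,0,1,0]

```text
time_s: 2.15
tcp_pos: [564.8, 22.7, 205.0]
eef_rot: [0.577, -0.41, 0.409, -0.576]
wrist_force: [0.6, -0.9, 0.8]
finger_gap: 0.4
```

>>> arm_command:
  rows:
    - [0,0,0,0.8,0]
    - [0.012,0,0,0,0]
    - [0,0.03,0,0,0]
    - [0,0.04,0,0,0]
    - [0,0.03,0,0,0]
    - [0,0,0,0,0]
    - [0,0,0,0,0]
    - [0,0,0,0,0]

```text
time_s: 2.82
tcp_pos: [568.7, 12.9, 126.8]
eef_rot: [-0.56, 0.43, -0.431, 0.561]
wrist_force: [0.3, -0.2, -0.5]
finger_gap: 0.4
```

```bash
cat > st.py <<'E'
from h import *
from workcell import get_obs,snapshot
from scipy.spatial.transform import Rotation as R
import cv2,sys
ax=np.array([503.5,28.2])
def st():
    o=get_obs();M=R.from_quat(o["eef_rot"]).as_matrix();p=o["tcp_pos"];phi=np.degrees(np.arctan2(M[1,0],M[0,0]))
    print(o["time_s"],"tcp",p.round(1),"phi",phi.round(2),"down",M[:,1].round(3),"F",o["wrist_force"].round(2),"q",o["q"].round(2))
    d=p[:2]-ax;th=np.radians(phi+90);print("rad",(d@[np.cos(th),np.sin(th)]).round(1),"tan",(d@[-np.sin(th),np.cos(th)]).round(1))
    return M
def pic(n,name,x0=0,x1=640,y0=0,y1=480,f=1):
    s=snapshot(n);cv2.imwrite(f"pics/{name}.png",cv2.resize(s["image"][y0:y1,x0:x1,::-1],None,fx=f,fy=f,interpolation=cv2.INTER_CUBIC));pickle.dump(s,open(name+".pkl","wb"))
E
python3 - <<'E'
from st import *
st();pic("side","side1",230,430,150,350,3);pic("wrist","wrist1")
E
```

```text
2.8167 tcp [568.7  12.9 126.8] phi -75.07 down [ 0.002 -0.    -1.   ] F [ 0.34 -0.18 -0.53] q [-0.13  0.27  1.64 -0.    1.23 -0.39]
rad 59.0 tan -31.6
```

View pics/side1.png

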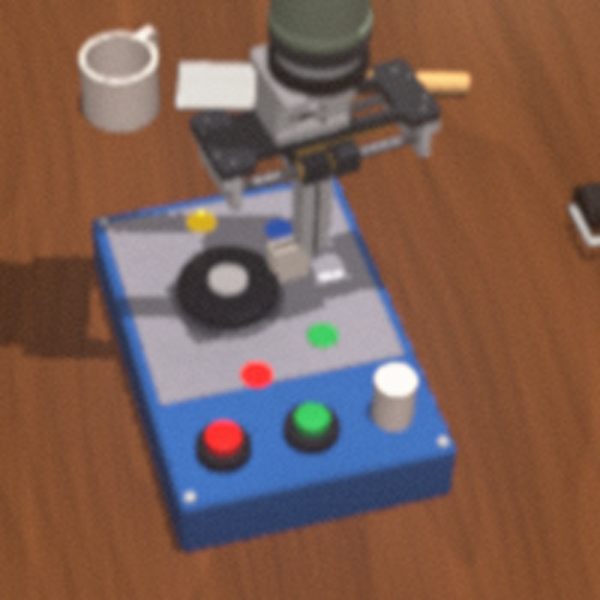

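View pics/wrist1.png

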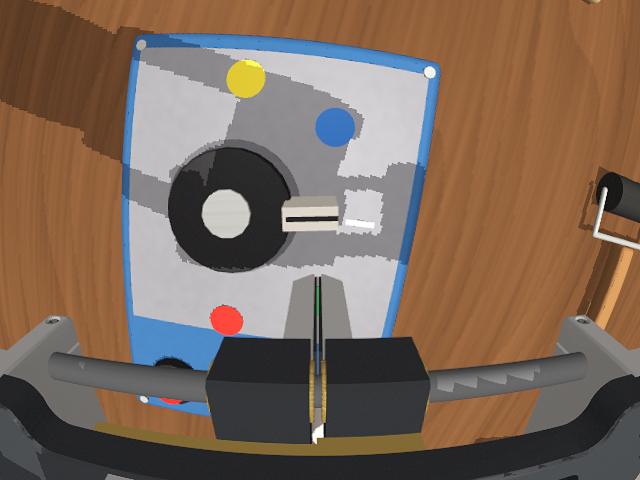

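>>> arm_command:
  rows:
    - [0,0.03,0,0,0]
    - [0,0.028,0,0,0]
    - [0,0,-0.002,0,0]
    - [-0.01,0,0,0,0]
    - [-0.006,0,0,0,0]
    - [0,0,0,0,0]
    - [0,0,0,0,0]
    - [0,0,0,0,0]

```text
time_s: 3.58
tcp_pos: [563.8, 25.5, 80.5]
eef_rot: [-0.56, 0.43, -0.432, 0.561]
wrist_force: [-0.1, 0.6, 0.8]
finger_gap: 0.5
```

Run:
```python
from st import *
st();pic("wrist","wrist2")
```

```text
3.5833 tcp [563.8  25.5  80.5] phi -75.07 down [ 0.003 -0.    -1.   ] F [-0.12  0.57  0.75] q [-0.11  0.32  1.68 -0.    1.14 -0.37]
rad 57.5 tan -18.2
```

View pics/wrist2.png

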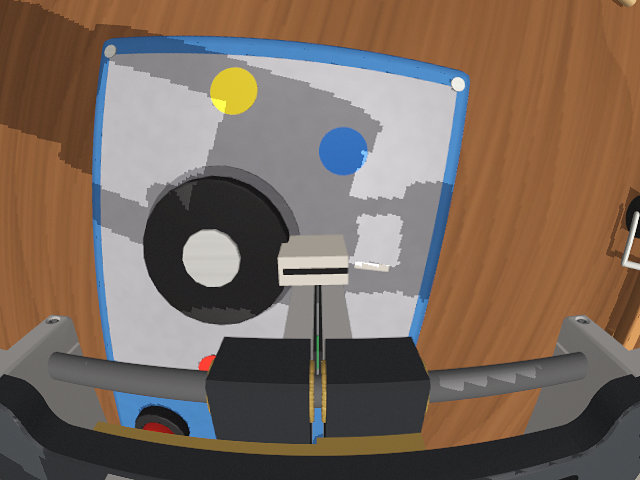

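The fingertips at (318,285) are right behind the tab's near face, centred on it. I'll push along the arc.

>>> arm_command:
  rows:
    - [-0.004,0,0,0,0]
    - [-0.0036,0,0.001,-0.5,0]
    - [-0.007,0,0.0015,-1,0]
    - [-0.007,0,0.0015,-1,0]
    - [-0.007,0,0.0015,-1,0]
    - [-0.007,0,0.0015,-1,0]
    - [-0.007,0,0.0015,-1,0]
    - [0,0,0,0,0]

```text
time_s: 4.3
tcp_pos: [554.4, 58.1, 79.8]
eef_rot: [0.657, -0.261, 0.263, -0.657]
wrist_force: [1.1, -1.6, 1.0]
finger_gap: 0.5
```

Run:
```python
from st import *
st();pic("wrist","wrist3")
```

```text
4.3 tcp [554.4  58.1  79.8] phi -43.46 down [ 0.002 -0.002 -1.   ] F [ 1.11 -1.59  0.96] q [-0.05  0.3   1.7  -0.    1.14 -0.86]
rad 56.7 tan -16.4
```

View pics/wrist3.png

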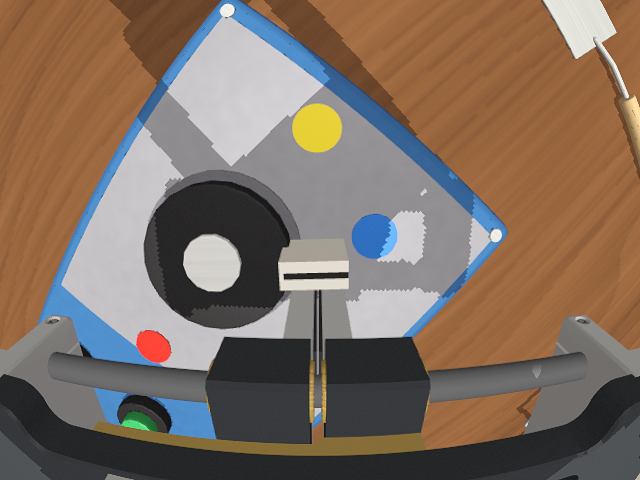

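>>> arm_command:
  rows:
    - [-0.007,0,0.0015,-1,0]
    - [-0.007,0,0.0015,-1,0]
    - [-0.007,0,0.0015,-1,0]
    - [-0.007,0,0.0015,-1,0]
    - [-0.007,0,0.0015,-1,0]
    - [-0.007,0,0.0015,-1,0]
    - [-0.007,0,0.0015,-1,0]
    - [0,0,0,0,0]

```text
time_s: 5.02
tcp_pos: [523.6, 83.0, 79.7]
eef_rot: [-0.707, 0.021, -0.023, 0.707]
wrist_force: [2.0, -1.7, 0.3]
finger_gap: 0.5
```

Run:
```python
from st import *
st();pic("wrist","wrist4");pic("top","top4",235,425,195,335,4.2)
```

```text
5.0167 tcp [523.6  83.   79.7] phi -3.52 down [ 0.002 -0.    -1.   ] F [ 1.97 -1.72  0.25] q [-0.01  0.25  1.77 -0.    1.12 -1.52]
rad 55.9 tan -16.7
```

View pics/wrist4.png

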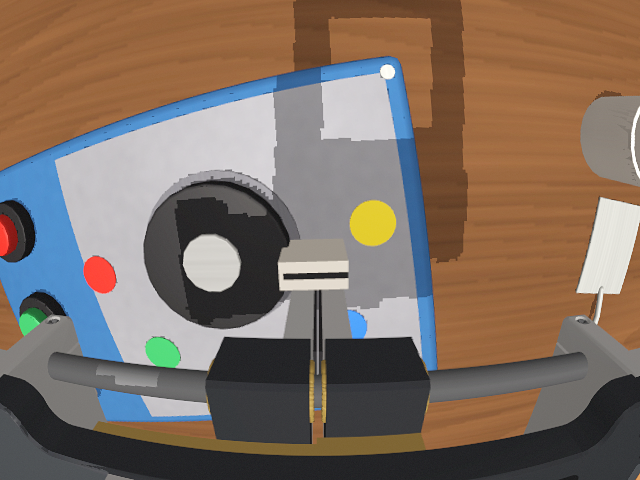

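View pics/top4.png

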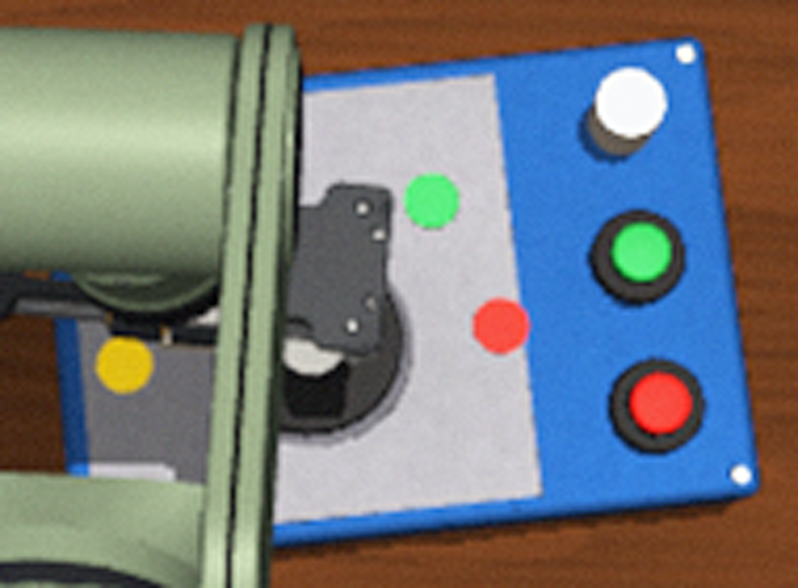

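>>> arm_command:
  rows:
    - [-0.0035,0,0.0008,-0.5,0]
    - [-0.0035,0,0.0008,-0.5,0]
    - [-0.0035,0,0.0008,-0.5,0]
    - [-0.0028,0,0.0006,-0.4,0]
    - [0,0,0,0,0]
    - [0,0,0,0,0]
    - [0,0,0,0,0]
    - [0,0,0,0,0]

```text
time_s: 5.78
tcp_pos: [513.4, 85.5, 79.6]
eef_rot: [-0.706, -0.046, 0.044, 0.706]
wrist_force: [4.5, 0.6, 2.4]
finger_gap: 0.2
```

Run:
```python
from st import *
st();pic("wrist","wrist5")
```

```text
5.7833 tcp [513.4  85.5  79.6] phi 7.31 down [ 0.002  0.001 -1.   ] F [4.54 0.63 2.43] q [-0.    0.23  1.79  0.    1.11 -1.7 ]
rad 55.5 tan -17.1
```

View pics/wrist5.png

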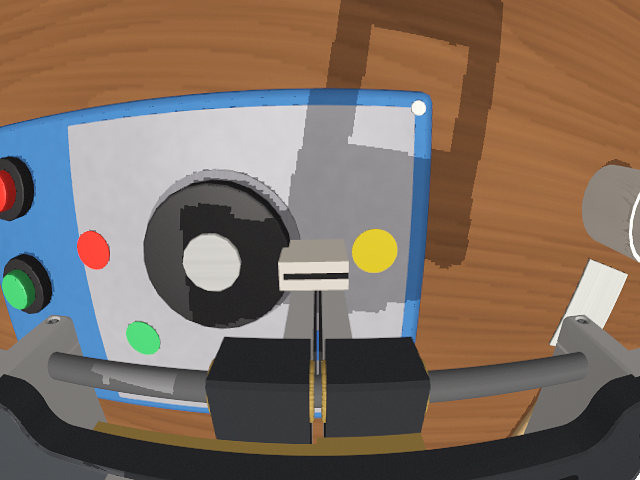

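>>> arm_command:
  rows:
    - [0.012,0,0,0,0]
    - [0.012,0,0,0,0]
    - [0,-0.03,0,0,0]
    - [0,-0.04,0,0,0]
    - [0,-0.02,-0.03,0,0]
    - [0,0,-0.04,0,0]
    - [0,0,-0.04,0,0]
    - [0,0,-0.04,0,0]

```text
time_s: 6.5
tcp_pos: [546.1, -32.0, 150.6]
eef_rot: [-0.705, -0.045, 0.047, 0.706]
wrist_force: [-0.1, -0.4, -0.3]
finger_gap: 0.4
```

>>> arm_command:
  rows:
    - [0,0,-0.04,0,0]
    - [0,0,-0.04,0,0]
    - [-0.008,0,-0.03,0,0]
    - [0,0,0,0,0]
    - [0,0,0,0,0]
    - [0,0,0,0,0]
    - [0,0,0,0,0]
    - [0,0,0,0,0]

```text
time_s: 7.17
tcp_pos: [551.5, -117.9, 150.7]
eef_rot: [-0.705, -0.046, 0.047, 0.706]
wrist_force: [-0.4, 0.2, 0.5]
finger_gap: 0.7
```

Run:
```python
from st import *
st();pic("wrist","wrist6");pic("top","top6",235,425,195,335,4.2)
```

```text
7.1667 tcp [ 551.5 -117.9  150.7] phi 7.5 down [-0.001  0.001 -1.   ] F [-0.44  0.21  0.5 ] q [-0.36  0.23  1.63  0.    1.28 -2.07]
rad -151.1 tan -28.5
```

View pics/wrist6.png

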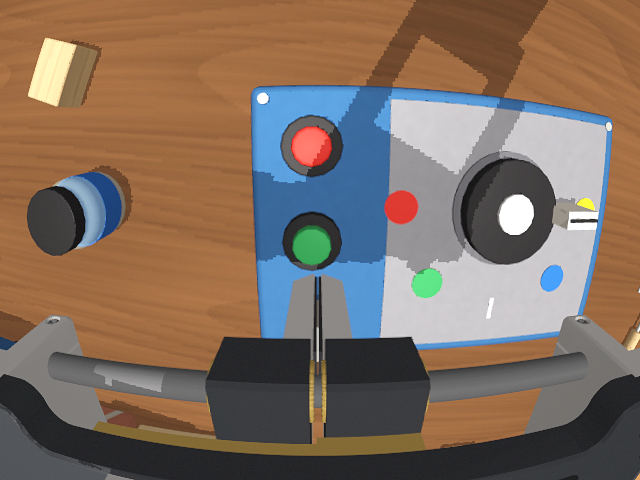

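View pics/top6.png

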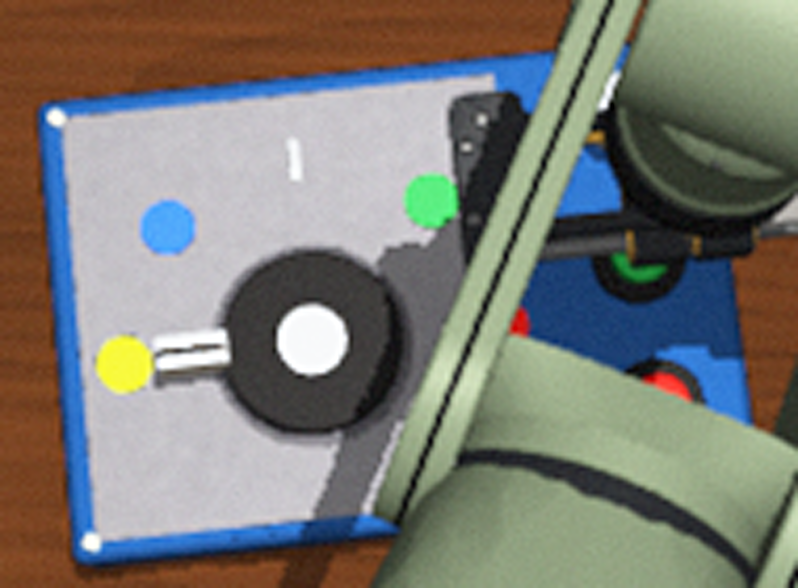

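Run:
```python
from h import *
s=pickle.load(open("top0.pkl","rb"));ax=np.array([503.5,28.2])
for p in((158,352),(222,346)):
    w=ray(s,235+p[0]/4.2,195+p[1]/4.2,100)[:2];d=w-ax;print(w,np.hypot(*d),np.degrees(np.arctan2(d[1],d[0])))
```

```text
[492.99462029  95.42769046] 68.0435549243166 98.88153525569415
[496.49061829  66.83474397] 39.26544121204824 100.28314341296071
```

The pointer sits at about 98–99°, and yellow is at 97.3°, so the selector is set to within about 3 mm. Next I'll press the green button.

>>> arm_command:
  rows:
    - [-0.0035,0,-0.006,0,0]
    - [0,0.03,0,0,0]
    - [0,0.03,0,0,0]
    - [0,0.015,0,0,0]
    - [0,0,0,0,0]
    - [0,0,0,0,0]
    - [0,0,0,0,0]
    - [0,0,0,0,0]

```text
time_s: 7.93
tcp_pos: [550.8, -124.9, 92.7]
eef_rot: [0.706, 0.047, -0.045, -0.705]
wrist_force: [-0.1, -0.4, 0.7]
finger_gap: 0.3
```

Run:
```python
from st import *
st();pic("side","side7",270,410,220,340,5);pic("wrist","wrist7")
```

```text
7.9333 tcp [ 550.8 -124.9   92.7] phi 7.41 down [ 0.003 -0.001 -1.   ] F [-0.11 -0.35  0.74] q [-0.38  0.3   1.67 -0.    1.16 -2.08]
rad -158.0 tan -27.2
```

View pics/side7.png

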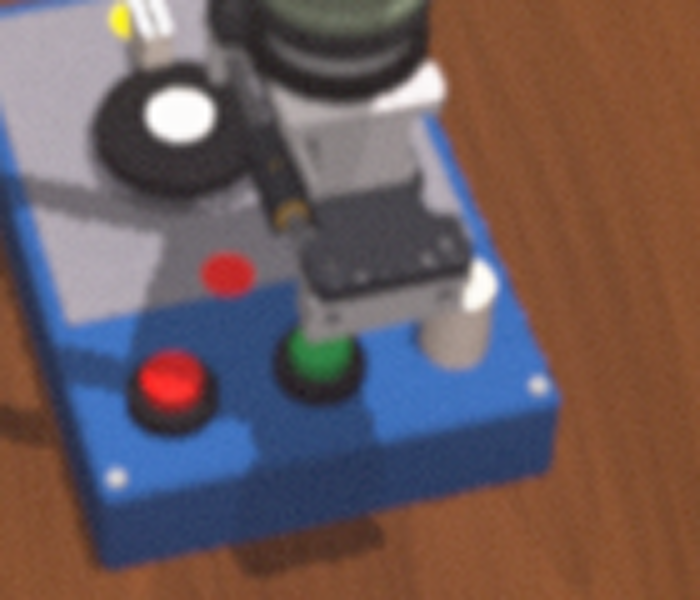

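View pics/wrist7.png

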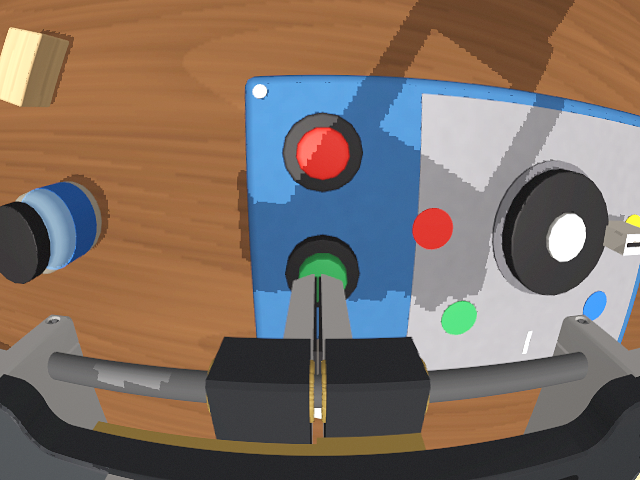

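Run:
```python
from h import *
s=pickle.load(open("wrist7.pkl","rb"));V=s["view"]
def w(u,v):
    x=(u-s["cx"]);y=(v-s["cy"]);r=np.hypot(x,y);t=r/s["fx"];d=s["depth"][v,u]
    c=np.array([x/r*np.tan(t)*d,-y/r*np.tan(t)*d,-d]);return (V[:3,:3].T@(c-V[:3,3])).round(1)
for p in((310,285),(330,285),(300,320),(250,345),(230,370),(260,410),(400,410),(320,450),(120,372),(55,330),(30,360),(322,258),(318,412)):print(p,w(*p))
```

```text
(310, 285) [ 543.1 -130.   107.3]
(330, 285) [ 541.9 -120.5  107.4]
(300, 320) [ 543.5 -133.2  142.2]
(250, 345) [ 520.3 -145.1  198.9]
(230, 370) [ 521.3 -147.9  208.3]
(260, 410) [ 526.9 -140.4  213.4]
(400, 410) [ 523.7 -111.3  213.2]
(320, 450) [ 532.6 -127.1  218. ]
(120, 372) [ 531.2 -176.9  205.3]
(55, 330) [ 528.7 -202.   198.5]
(30, 360) [ 529.1 -200.2  213.3]
(322, 258) [ 538.  -124.6   80.6]
(318, 412) [ 625.8 -115.3  105.7]
```

>>> arm_command:
  rows:
    - [-0.002,0.01,0.001,0,0]
    - [0,0.003,0,0,0]
    - [0,0.003,0,0,0]
    - [0,0.003,0,0,0]
    - [0,0.002,0,0,0]
    - [0,0.001,0,0,0]
    - [0,0,0,0,0]
    - [0,0,0,0,0]

```text
time_s: 8.7
tcp_pos: [548.0, -123.9, 76.0]
eef_rot: [0.706, 0.046, -0.046, -0.706]
wrist_force: [-6.0, 1.2, 15.2]
finger_gap: 0.3
```

Run:
```python
from st import *
st()
```

```text
8.7 tcp [ 548.  -123.9   76. ] phi 7.42 down [-0. -0. -1.] F [-6.05  1.22 15.16] q [-0.38  0.32  1.69 -0.    1.13 -2.08]
rad -156.6 tan -24.5
```

Run:
```python
from st import *
s=pickle.load(open("top0.pkl","rb"));V=s["view"];d=s["depth"]
def W(s,u,v):
    V=s["view"];z=s["depth"][v,u];c=np.array([(u-s["cx"])/s["fx"]*z,-(v-s["cy"])/s["fy"]*z,-z]);return (V[:3,:3].T@(c-V[:3,3])).round(1)
for u,v in ((378,258),(396,258),(388,264),(377,255),(402,292),(383,294),(387,254),(385,256),(390,252)):print(u,v,W(s,u,v))
s=pickle.load(open("wrist1.pkl","rb"))
st();pic("wrist","wrist8",200,440,180,360,3.3);pic("side","side8",270,410,220,340,5)
```

```text
378 258 [ 542.6 -105.2   70.4]
396 258 [ 543.4 -140.    71.4]
388 264 [ 531.5 -124.8   69.4]
377 255 [ 548.7 -103.3   68.5]
402 292 [ 478.7 -153.5   59.5]
383 294 [ 472.9 -115.6   70.1]
387 254 [ 549.6 -121.7   78.7]
385 256 [ 544.6 -117.2   85.2]
390 252 [ 553.8 -127.5   78.4]
8.7 tcp [ 548.  -123.9   76. ] phi 7.42 down [-0. -0. -1.] F [-6.05  1.22 15.16] q [-0.38  0.32  1.69 -0.    1.13 -2.08]
rad -156.6 tan -24.5
```

View pics/wrist8.png

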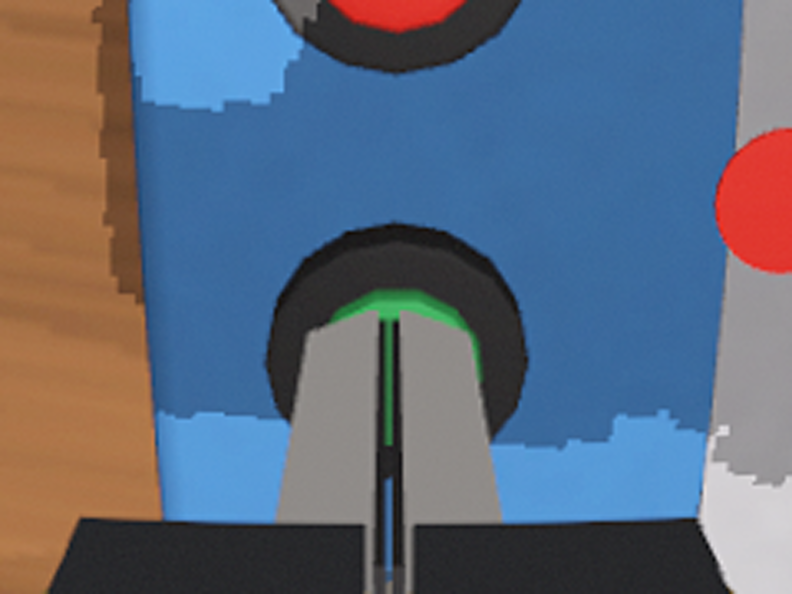

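View pics/side8.png

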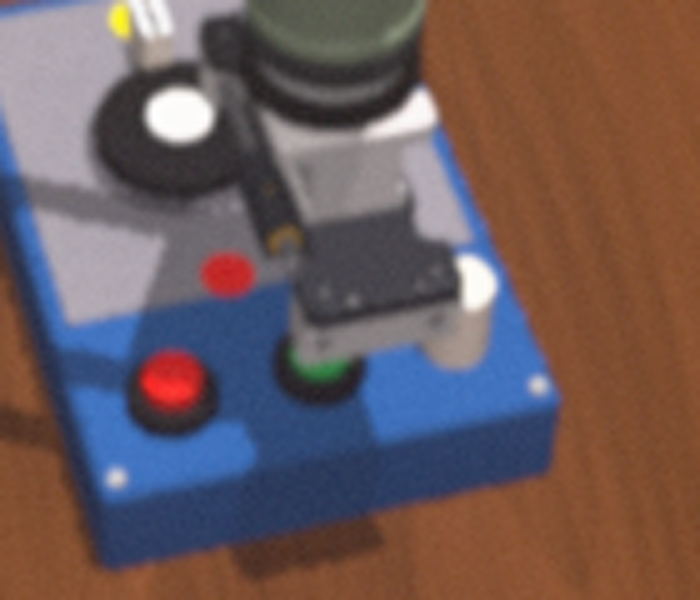

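The finger is on the green cap, above the 70 mm bezel. The force is 15 N against the button's 4 N, so it seems bottomed out. I'll push slightly more to confirm, then lift straight up.

>>> arm_command:
  rows:
    - [0,0.001,0,0,0]
    - [0,0,0,0,0]
    - [0,0,0,0,0]
    - [0,0,0,0,0]
    - [0,0,0,0,0]
    - [0,0,0,0,0]
    - [0,0,0,0,0]
    - [0,0,0,0,0]

```text
time_s: 9.47
tcp_pos: [548.1, -123.9, 75.9]
eef_rot: [0.706, 0.046, -0.046, -0.706]
wrist_force: [-7.5, 2.7, 18.6]
finger_gap: 0.7
```

>>> arm_command:
  rows:
    - [0,-0.02,0,0,0]
    - [0,-0.04,0,0,0]
    - [0,-0.04,0,0,0]
    - [0,-0.04,0,0,0]
    - [0,-0.03,-0.03,0,0]
    - [0,0,-0.04,0,0]
    - [0,0,-0.04,0,0]
    - [0,0,-0.04,0,0]

```text
time_s: 10.13
tcp_pos: [563.6, -243.9, 209.2]
eef_rot: [0.706, 0.046, -0.046, -0.705]
wrist_force: [0.5, 0.2, 1.0]
finger_gap: -0.1
```

>>> arm_command:
  rows:
    - [0,0,-0.04,0,0]
    - [0,0,-0.04,0,0]
    - [0,0,-0.04,0,0]
    - [0,0,0,0,0]
    - [0,0,0,0,0]
    - [0,0,0,0,0]
    - [0,0,0,0,0]
    - [0,0,0,0,0]

```text
time_s: 10.8
tcp_pos: [575.8, -336.6, 208.7]
eef_rot: [-0.705, -0.046, 0.046, 0.706]
wrist_force: [0.9, 0.2, 0.0]
finger_gap: 0.4
```

Run:
```python
from st import *
st();pic("top","top9",235,425,195,335,4.2);pic("side","side9")
```

```text
10.8 tcp [ 575.8 -336.6  208.7] phi 7.49 down [-0.  0. -1.] F [0.85 0.23 0.  ] q [-0.66  0.4   1.29  0.    1.45 -2.36]
rad -371.1 tan -24.1
```

View pics/top9.png

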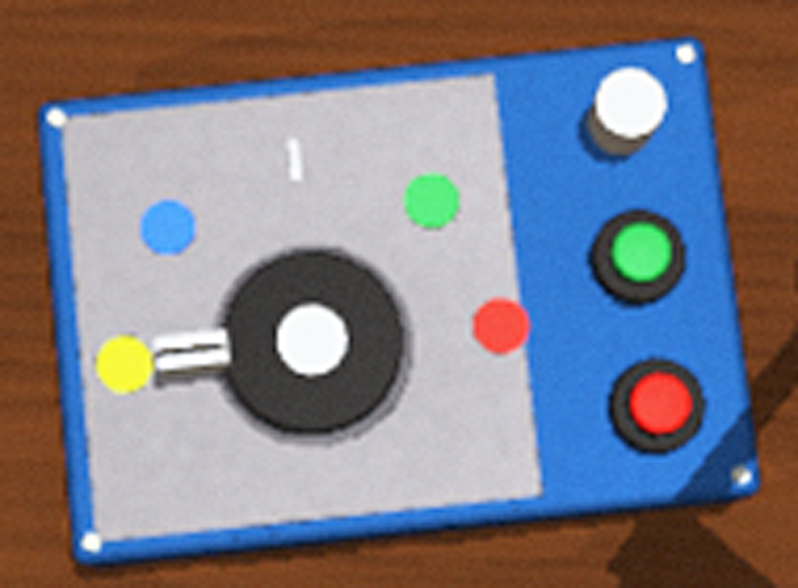

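View pics/side9.png

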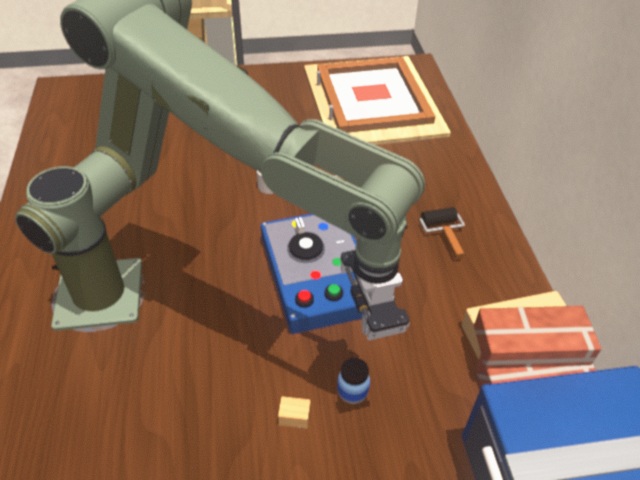

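Top view: the tab line at crop (158–222, 349) aims at the yellow label at (124,365). The green cap at (642,252) and the prop at (630,102) look the same as in the first picture, and the robot is clear of everything.

```bash
python3 -c "
from workcell import workorder
print(workorder.finish_job())"
```

```text
the job is handed in; nothing more can be done
None
```

I turned the selector to the yellow label, pressed the green button all the way down and released it, and handed the job in at about 11 s. No verdict was reported.

- **Selector:** I pushed the tab round anticlockwise with the shut fingertips, touching one side only. In the top view the tab points at about 99–100°, against 97.3° for the yellow label. That is roughly 2–4 mm off at the label, and 13 mm is allowed.
- **Green button:** It was pressed only after the selector was set. The wrist force reached 15 N and then 18.6 N with almost no further movement, so it was at its stop. I have no direct reading of the button's travel. There was also an unexplained sideways force of about 6–8 N during the press, but the force was back near zero after the lift.
- **Final picture:** Both buttons look up and the kiln prop looks unmoved. The ink jar and wood block look unmoved too, and the arm was raised clear. The arm hid the ink knife and most of the cup in that picture, so I did not check them at the end. The gripper only passed well above the left side on its way in.

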